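# Dispense a tin with the two-key release

### The arm

A 7-joint arm with a two-finger parallel gripper is mounted at the origin on the work surface. World frame = base frame: x ahead of the robot, y to its left, z up, the work surface at z = 0. Lengths are in m, angles in degrees, forces in N, time in s.
With the tool pointing down it reaches from about 0.425 to 0.875 m from the base axis. Payload 4.7 kg.
Tool frame: the origin (TCP) lies at the very end of the fingers, on their centre line; the grasp point (between the pads) lies 19 mm behind it; z points along the fingers, y is the line along which they close (so a half turn about z gives the same grasp; the last joint's range is limited). The gripper opens to 87 mm and grips with 3 to 60 N. Pads are 19 mm wide; open, the fingers measure 117 mm over their backs; the gripper's body (75 mm by 190 mm) begins 51 mm behind the grasp point.
Start: joints at [-67.088, 18.392, -4.016, 83.108, 1.295, 78.541, -3.26], TCP at [0.245, 0.602, 0.198] pointing down, gripper open.
Joint ranges: [-163.93, 163.93], [-17.29, 119.83], [-79.2, 71.16], [3.27, 140.29], [-89.18, 269.18], [5.43, 117.66], [-154.24, 154.24]. Speed limits (degrees/s): [147.25, 147.25, 180, 180, 180, 180, 180].

### API

Orientations are given as [roll, pitch, yaw] about the fixed x, y, z axes, in that order (R = Rz(yaw) Ry(pitch) Rx(roll)).
In Python, from cell import get_obs, read_camera, sign_off, silhouettes gives the robot as it stands.
- The arm moves only by the tool play_rows, never from a script. Its argument "steps" is a list that holds one entry, the list of rows, each a list of 7 numbers: the shift along the tool's x, y, z in m, then the turn, a rotation vector about the tool's x, y, z in rad, then the finger opening in m, from 0 to 0.087. A call has 1 to 12 rows; each row shifts and turns the commanded pose from where the row before left it, along the tool's axes as they then stand; what a row does not reach is not made up. A row lasts 1/10 s, in which the tool goes at most 50 mm and 8.59 degrees, less where a joint would pass 70% of its speed; a pose out of reach is approached as far as the arm can. A call is refused whole if a number of a shift passes 0.05 or a number of a turn 0.15, either way. A call with a gripper value outside its range is refused whole. The fingers move at their own pace and stop on an object; "force" is the grip in N (left out, the last holds). Time passes only in rows, so rows that do not move let the fingers close. It gives the time, the measured TCP pose, the force, the opening and the grip force at its end, in the units of the state.
- get_obs(): the state, without advancing time (a new reading comes with each control period).
- read_camera(name): name is "side" or "top" or "wrist"; returns a dict with "frame" (400x640x3 uint8, red, green, blue), "intrinsics" (3x3 intrinsics, pixels), "k1" (the pictures are not rectified: a ray, as slopes to the right and down, at radius r is drawn at 1 + k1 r^2 times it, then the intrinsics apply), "view" (4x4, takes a point from world to camera coordinates). Camera axes: x right, y up, looking along -z (the intrinsics and any distortion apply to the point x, -y, -z); pixel columns grow to the right and rows downward; lengths in m; the calibration is good to about 2 mm. A picture is of the moment at which its call begins. There is no depth.
- sign_off(): hands the job in; it is judged then, once.
Trained networks look in the newest picture that a camera, given by its name, has taken for a name from the list of things; names that differ only in an ending like _2 or _b are one class to them, and where a whole thing is asked for, a point or a joint stands for the part that bears it (a point fixed in the world has none). Each returns a list of dicts, best first, with "p" (0 to 1); they miss things now and then, are a little off and sometimes report something else, mostly with a low value. They report only what shows in the picture. A call takes as long as a camera call. They do not tell look-alikes from the thing itself.
- silhouettes(camera, name): "pixels" (400x640 bool, what is visible of it) and "extent" ([left, top, right, bottom] in pixels, round what is visible of it).
The state is a dict: "time_s": time; "qpos": joint angles; "joint_velocities": joint speeds; "effort": joint torques, N m; "tool_pos": TCP position; "tool_rot": TCP orientation; "force": force on the tool from outside, world axes, zero at the start; "wrist_torque": the same for the moment, N m; "grip_width": finger opening in m; "grasp_force": force on a finger pad.
Only numpy, scipy, OpenCV 4.12 (cv2) and the standard library are available. Lean on these libraries where they do the work, as an engineer would, in place of code of your own. Each camera call takes 0.05 s, during which the arm holds its last target. There are 200 camera calls.

### The job

Let the round tin out of the dispenser on the craft table: press both green keys fully down together, one fingertip on each, and keep both down until the tin has rolled into the yellow tray and settled, then let both keys come back up. Do not touch, lift or carry the tin yourself, and leave the paper cup, jar and stamp alone.

Things in the scene. Friction and masses are not known exactly. Their poses are not given: they have to be found in the camera images.
- dispenser: tin dispenser fixed to the table: white key deck (78 x 112 mm, 66 mm high, centred 51 mm behind the origin along -x), then a chute 84 mm wide inside with 14 mm side walls, sloping down 12 degrees towards +x into a yellow tray with a 48 mm end wall 174 mm from the origin. Origin on the table under the chute's upper end, centre line; x runs down the chute, z up
- key_a (a joint): travel of the green key on the dispenser's +y side: 0 up, 0.012 m fully down; spring 1.2 N at first, 4 N fully down. It lowers one of two steel pins that stand 7 mm above the chute floor and hold the tin back; the tin rolls only once both keys are over 7 mm down together
- key_b (a joint): travel of the green key on the dispenser's -y side; otherwise as key_a, with the other pin
- key_a_top (a point): centre of key a's top face; the cap is 32 mm along the dispenser's x, 30 mm along its y. Up, its top is 82 mm above the table and 16 mm above the deck; it moves straight down with the key. The key centres lie 50 mm behind the dispenser's origin, 64 mm apart along its y, with a 34 mm gap between caps
- key_b_top (a point): the same point on key b
- tin: closed round aluminium tin lying across the chute, 50 mm diameter, 78 mm long, paper label with a red band, about 90 g. Origin at its centre; its y is its long axis. It starts against the pins, 76 mm from the line of the keys, its top about 97 mm above the table; let go, it rolls 0.12 m into the tray by itself in about 1 s
- tray_rest (a point): the point where the tin's centre comes to rest in the yellow tray, against the end wall (fixed to the dispenser)
- paper_cup: bystander: white paper cup, loose and empty, 76 mm across the rim, 75 mm high; origin at the centre of its underside, z up
- herb_jar: bystander: loose amber jar with a wooden lid, 56 mm diameter, 75 mm high; origin at the centre of its underside, z up
- stamp: bystander: loose turned wooden hand stamp, 48 mm across the foot, 62 mm high; origin at the centre of its underside, z up
Not all that is in view belongs to the job. Leave any pink or turquoise look-alike of the tin alone.

How it is judged (in metres and radians):
On the way, in this order (a step that is already met when the one before it is completed fails the run):
1. both keys are on their way down together (over 5 mm each) (value of joint each of key_a, key_b above 0.005 m), for 0.05 s.
2. with both keys held down (over 8 of their 12 mm), the tin has rolled into the tray and settled (value of joint each of key_a, key_b above 0.008 m and x of tin in the frame of dispenser above 0.13 m and distance between tin and tray_rest below 0.015 m and linear speed of tin below 0.03 m/s), for 0.3 s.
At the end, for the whole second after the job is handed in: The tin lies at rest in the yellow tray, its centre within 15 mm of the resting point there, and both keys are back up (within 2 mm) (value of joint each of key_a, key_b below 0.002 m and distance between tin and tray_rest below 0.015 m and linear speed of tin below 0.02 m/s); the robot touches nothing.
It fails at once if one key is pressed on its own: more than 8 mm down while the other is less than 2 mm down ((value of joint key_a above 0.008 m and value of joint key_b below 0.002 m) or (value of joint key_b above 0.008 m and value of joint key_a below 0.002 m)).
It fails at once if the robot touches the tin (contact force between any of the fingers, the arm and tin above 0.3 N).
It fails at once if the tin is lifted more than 20 mm off the chute or leaves it (z of tin in the frame of dispenser above 0.095 m or z of tin in the frame of dispenser below 0.03 m).
It fails at once if the cup, jar or stamp is moved more than 20 mm or tipped (distance of any of paper_cup, herb_jar, stamp from where it was at the start of the episode above 0.02 m or angle between any of paper_cup, herb_jar, stamp's own z axis and vertical above 0.35 rad).
It also fails if it takes over 35 s, if anything falls off the work surface, if the arm or the gripper's body presses on something with over 40 N, if the wrist force passes 120 N, or if a joint passes its speed limit or range.

## Working session

There is one attempt and no reset: what is moved stays moved. The work goes in short steps, Python scripts to look and compute and a tool call to move; the robot and the scene stay as the last step left them, time stands still between calls to the robot, and variables do not carry over. Pictures are saved under pics/ and viewed, at most 10 in all, crops included, and the job is handed in when it is done.

Besides the shell and the picture viewer there is one more tool, called after "Emit:" as name(argument=value, ...) on one line, values as JSON. play_rows: Moves the arm, as the interface text tells. Its arguments: {"type":"object","properties":{"steps":{"type":"array","items":{"type":"array","items":{"type":"array","items":{"type":"number"}}}},"force":{"type":"number"}},"required":["steps"]}

```bash
ls; mkdir -p pics; python3 - <<'E'
from cell import *
import cv2,numpy as np
o=get_obs();print(o['time_s'],o['tool_pos'],o['tool_rot'],o['grip_width'])
ims=[]
for c in('side','top'):
    d=read_camera(c);ims.append(d['frame'])
    print(c,d['intrinsics'].tolist() if hasattr(d['intrinsics'],'tolist') else d['intrinsics'],d['k1'],np.round(d['view'],4).tolist())
    cv2.imwrite(f'pics/{c}.png',d['frame'][:,:,::-1])
    for n in('dispenser','key_a','tin','paper_cup','herb_jar','stamp'):
        print(n,[(round(s['p'],2),s['extent']) for s in silhouettes(c,n)])
E
```

```text
pics
0.0 [0.24444981 0.60164053 0.19696243] [-1.79892094e+02  7.48234398e-03  1.57894124e+02] 0.08685346206270891
side [[508.93488897156965, 0.0, 314.1093287277192], [0.0, 508.93488897156965, 200.0319510342078], [0.0, 0.0, 1.0]] 0.046328252281449406 [[0.9404, -0.3398, 0.0132, -0.5611], [0.2136, 0.6204, 0.7546, -0.1518], [-0.2647, -0.7068, 0.656, -0.7468], [0.0, 0.0, 0.0, 1.0]]
dispenser [(0.68, [258.5, 158.4, 371.4, 295.2]), (0.28, [290.1, 225.7, 318.5, 250.8])]
key_a [(0.95, [289.8, 226.8, 318.1, 251.3]), (0.94, [330.2, 218.2, 358.9, 245.0])]
tin [(0.97, [331.1, 144.1, 370.7, 186.3]), (0.85, [281.8, 182.1, 335.0, 223.3]), (0.79, [201.0, 188.0, 238.6, 235.8])]
paper_cup [(0.56, [328.2, 281.4, 385.4, 358.3])]
herb_jar [(0.53, [291.0, 228.8, 316.5, 253.1])]
stamp [(0.8, [215.3, 247.2, 248.0, 289.1])]
top [[380.66051913368625, 0.0, 312.8601201005293], [0.0, 380.66051913368625, 196.1268295623845], [0.0, 0.0, 1.0]] -0.026192552357138448 [[0.0236, -0.9996, -0.0161, -0.0958], [0.9928, 0.0215, 0.118, -0.5716], [-0.1176, -0.0187, 0.9929, -0.6963], [0.0, 0.0, 0.0, 1.0]]
dispenser [(0.69, [213.2, 168.5, 357.1, 232.4])]
key_a [(0.72, [304.8, 101.8, 337.0, 136.7]), (0.6, [321.8, 203.6, 342.9, 226.6]), (0.58, [326.7, 169.5, 344.4, 189.1])]
tin [(0.85, [226.0, 243.5, 277.7, 285.6]), (0.65, [275.7, 174.8, 307.3, 221.5]), (0.63, [209.7, 114.1, 253.9, 149.4])]
paper_cup []
herb_jar [(0.92, [307.0, 102.8, 335.1, 138.6])]
stamp [(0.68, [307.1, 263.1, 331.9, 288.9])]
```

View pics/side.png

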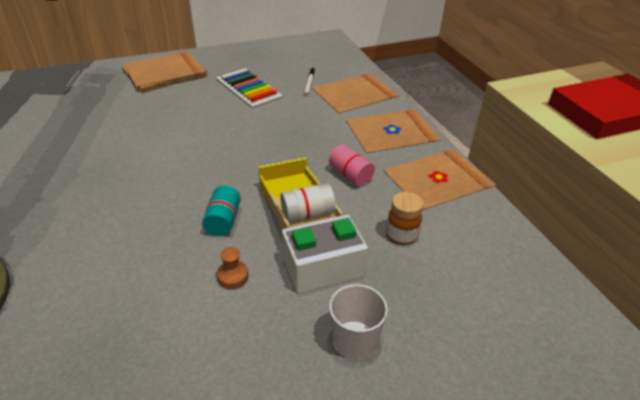

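View pics/top.png

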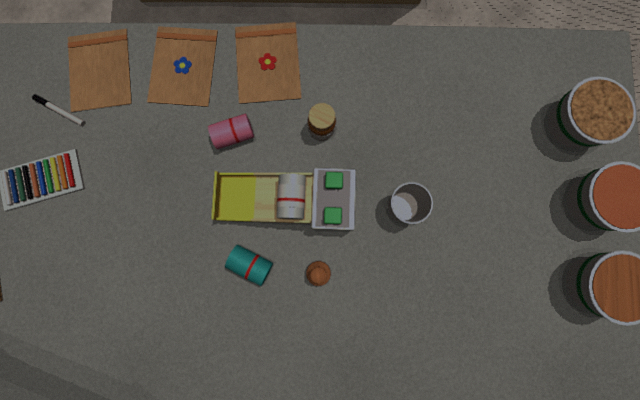

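Candidates for the tin in the top view are pink (231,131), turquoise (249,265) and white with a red band in the chute (291,197). The white one is the real tin. The green keys are at (333,181) and (333,216), the jar at (321,120), the stamp at (318,272) and the cup at (411,203). In the side view the keys are at (304,238) and (344,229). Next I'll fit the dispenser pose from the green caps and overlay it on a crop.

```bash
cat > h.py <<'E'
import cv2,numpy as np
from scipy.optimize import least_squares
def proj(d,P):
    V=np.array(d['view']);p=P@V[:3,:3].T+V[:3,3];s=np.c_[p[:,0],-p[:,1]]/-p[:,2:]
    s=s*(1+d['k1']*(s**2).sum(1,keepdims=True));K=np.array(d['intrinsics']);return s@K[:2,:2].T+K[:2,2]
def green(f):
    h=cv2.cvtColor(f,cv2.COLOR_RGB2HSV);m=cv2.inRange(h,(50,150,60),(72,255,255))
    n,l,s,c=cv2.connectedComponentsWithStats(m);return [(s[i],c[i]) for i in range(1,n) if s[i][4]>60]
def w(q,L):
    L=np.asarray(L,float);c,s=np.cos(q[2]),np.sin(q[2])
    return np.c_[q[0]+c*L[:,0]-s*L[:,1],q[1]+s*L[:,0]+c*L[:,1],L[:,2]]
def cap(sy): return [[-.05+a*.016,sy*.032+b*.015,z] for a in(-1,1) for b in(-1,1) for z in(.067,.082)]
def cen(d,q,sy):
    h=cv2.convexHull(proj(d,w(q,cap(sy))).astype(np.float32));m=cv2.moments(h);return np.array([m['m10'],m['m01']])/m['m00']
E
python3 - <<'E'
from h import *;from cell import *
D={c:read_camera(c) for c in('side','top')}
G={c:green(D[c]['frame']) for c in D}
for c in G: print(c,[(s.tolist(),k.round(1).tolist()) for s,k in G[c]])
near=lambda c,p:min((k for s,k in G[c]),key=lambda k:np.hypot(*(k-p)))
M={('top',1):near('top',(333,216)),('top',-1):near('top',(333,181)),('side',1):near('side',(304,238)),('side',-1):near('side',(344,229))}
r=least_squares(lambda q:np.concatenate([cen(D[c],q,s)-v for (c,s),v in M.items()]),[.55,-.1,1.57])
print(r.x,np.degrees(r.x[2]),r.fun.round(1));q=r.x
print('keys a,b,mid',w(q,[[-.05,.032,.082],[-.05,-.032,.082],[-.05,0,.082]]).round(4).tolist())
f=D['top']['frame'][:,:,::-1].copy()
pts=[[-.05,y,.082] for y in(.032,-.032)]+[[-.09,y,.066] for y in(-.056,.056)]+[[-.012,y,.066] for y in(-.056,.056)]+[[.174,y,.048] for y in(-.05,.05)]
F=cv2.resize(f[90:300,200:440],None,fx=3,fy=2.8)
for p in proj(D['top'],w(q,pts)): cv2.circle(F,(int((p[0]-200+.5)*3),int((p[1]-90+.5)*2.8)),3,(255,0,255),-1)
cv2.imwrite('pics/fit.png',F)
E
```

```text
side [([333, 219, 22, 21, 332], [343.7, 228.9]), ([293, 228, 22, 22, 360], [303.6, 238.2])]
top [([44, 160, 9, 32, 81], [47.8, 175.9])]
[0.65326128 0.37033998 1.29681403] 74.30197091722367 [  42.3   -6.    54.4  -38.3  -36.2 -150.   -46.3 -141.4]
keys a,b,mid [[0.6089, 0.3309, 0.082], [0.6705, 0.3135, 0.082], [0.6397, 0.3222, 0.082]]
```

View pics/fit.png

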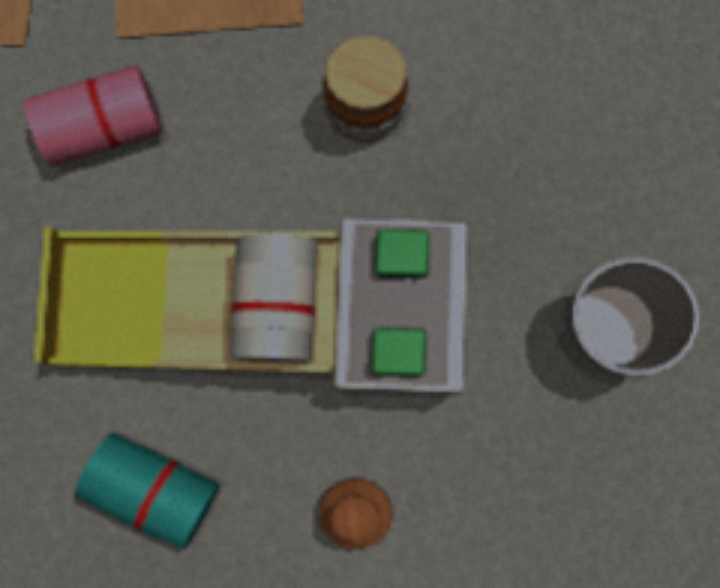

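The crop confirms the white tin with the red band is in the chute. My green threshold missed the caps in the top view, which are less saturated there, so I'll loosen it.

```bash
sed -i 's/(50,150,60)/(50,120,60)/' h.py; python3 - <<'E'
from h import *;from cell import *
D={c:read_camera(c) for c in('side','top')}
G={c:green(D[c]['frame']) for c in D}
for c in G: print(c,[(s.tolist(),k.round(1).tolist()) for s,k in G[c]])
near=lambda c,p:min((k for s,k in G[c]),key=lambda k:np.hypot(*(k-p)))
M={('top',1):near('top',(333,216)),('top',-1):near('top',(333,181)),('side',1):near('side',(304,238)),('side',-1):near('side',(344,229))}
r=least_squares(lambda q:np.concatenate([cen(D[c],q,s)-v for (c,s),v in M.items()]),[.55,-.1,1.57])
print(r.x,np.degrees(r.x[2]),r.fun.round(1));q=r.x
print('keys a,b,mid',w(q,[[-.05,.032,.082],[-.05,-.032,.082],[-.05,0,.082]]).round(4).tolist())
f=D['top']['frame'][:,:,::-1].copy()
pts=[[-.05,y,.082] for y in(.032,-.032)]+[[-.09,y,.066] for y in(-.056,.056)]+[[-.012,y,.066] for y in(-.056,.056)]+[[.174,y,.048] for y in(-.05,.05)]
F=cv2.resize(f[90:300,200:440],None,fx=3,fy=2.8)
for p in proj(D['top'],w(q,pts)): cv2.circle(F,(int((p[0]-200+.5)*3),int((p[1]-90+.5)*2.8)),3,(255,0,255),-1)
cv2.imwrite('pics/fit2.png',F)
o=get_obs()
from scipy.spatial.transform import Rotation as R
Rt=R.from_euler('xyz',o['tool_rot'],degrees=True).as_matrix();print(Rt.round(3).tolist(),o['tool_pos'],o['time_s'])
E
```

```text
side [([333, 219, 22, 21, 345], [343.8, 228.9]), ([292, 228, 24, 22, 381], [303.7, 238.2])]
top [([43, 160, 10, 33, 129], [47.5, 175.7]), ([325, 172, 18, 16, 268], [333.7, 179.7]), ([324, 207, 18, 17, 276], [332.4, 215.3])]
[ 0.56884318 -0.07082522  1.53872662] 88.16254090445497 [ 0.2 -0.3  0.6  0.1 -0.3 -0.6  0.  -0.2]
keys a,b,mid [[0.5353, -0.1198, 0.082], [0.5992, -0.1218, 0.082], [0.5672, -0.1208, 0.082]]
[[-0.926, 0.376, 0.0], [0.376, 0.926, 0.0], [-0.0, 0.0, -1.0]] [0.24463591 0.6022244  0.19809412] 0.9
```

View pics/fit2.png

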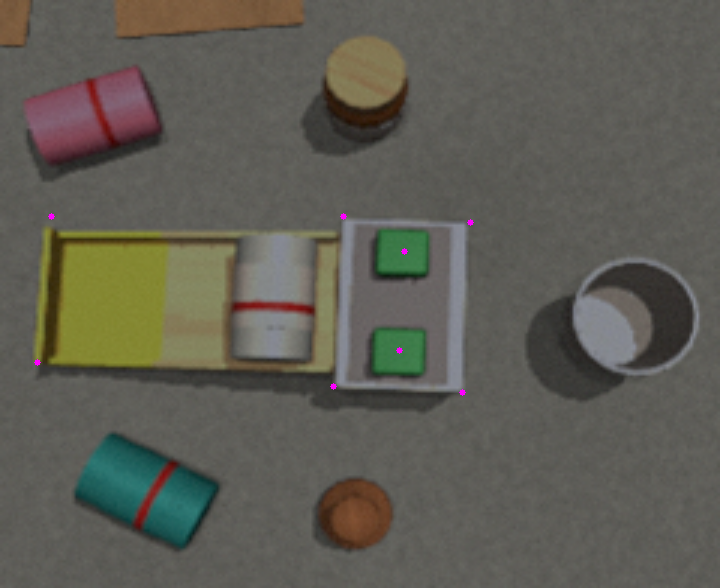

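The fit is good to under 1 px, and the projected deck and key points land on the picture. The keys' midpoint is at (0.567, -0.121), and the tool yaw has to go from 157.9° to 88.2°. I'll move over at height.

Emit:
play_rows(steps=[[[-0.0317,-0.0304,0,0,0,0,0.049],[-0.0317,-0.0304,0,0,0,0,0.049],[-0.0317,-0.0304,0,0,0,0,0.049],[-0.0317,-0.0304,0,0,0,0,0.049],[-0.0317,-0.0304,0,0,0,0,0.049],[-0.0317,-0.0304,0,0,0,0,0.049],[-0.0317,-0.0304,0,0,0,0,0.049],[-0.0317,-0.0304,0,0,0,0,0.049],[-0.0317,-0.0304,0,0,0,0,0.049],[-0.0317,-0.0304,0,0,0,0,0.049],[-0.0317,-0.0304,0,0,0,0,0.049],[-0.0317,-0.0304,0,0,0,0,0.049]]])

```text
time_s: 2.1
tool_pos: [0.4604, 0.1194, 0.1985]
tool_rot: [179.9, 0.0, 157.9]
force: [0.8, 0.6, 0.3]
grip_width: 0.049
grasp_force: 0.0
```

Emit:
play_rows(steps=[[[-0.0317,-0.0304,0,0,0,0,0.049],[-0.0317,-0.0304,0,0,0,0,0.049],[-0.0317,-0.0304,0,0,0,0,0.049],[-0.0317,-0.0304,0,0,0,0,0.049],[-0.0317,-0.0304,0,0,0,0,0.049],[-0.0317,-0.0304,0,0,0,0,0.049],[0,0,0,0,0,0.135,0.049],[0,0,0,0,0,0.135,0.049],[0,0,0,0,0,0.135,0.049],[0,0,0,0,0,0.135,0.049],[0,0,0,0,0,0.135,0.049],[0,0,0,0,0,0.135,0.049]]])

```text
time_s: 3.3
tool_pos: [0.5674, -0.1194, 0.1982]
tool_rot: [180.0, -0.0, 111.2]
force: [0.1, 0.1, -0.2]
grip_width: 0.049
grasp_force: 0.0
```

Emit:
play_rows(steps=[[[0,0,0,0,0,0.135,0.049],[0,0,0,0,0,0.135,0.049],[0,0,0,0,0,0.137,0.049],[0,0,0,0,0,0,0.049],[0,0,0,0,0,0,0.049]]])

```text
time_s: 3.8
tool_pos: [0.5674, -0.1193, 0.1982]
tool_rot: [180.0, -0.0, 88.4]
force: [-1.0, 0.8, -0.4]
grip_width: 0.049
grasp_force: 0.0
```

Emit:
play_rows(steps=[[[-0.001,0,0.025,0,0,0,0.049],[-0.001,0,0.025,0,0,0,0.049],[0,0,0.025,0,0,0,0.049],[0,0,0.023,0,0,0,0.049],[0,0,0,0,0,0,0.049],[0,0,0,0,0,0,0.049]]])

```text
time_s: 4.4
tool_pos: [0.5674, -0.1216, 0.1004]
tool_rot: [-180.0, 0.0, 88.2]
force: [-1.0, -0.6, 0.0]
grip_width: 0.0487
grasp_force: 0.0
```

```bash
python3 - <<'E'
from h import *;from cell import *
F=[]
for c,(x,y) in(('side',(250,140)),('top',(250,130))):
    F.append(cv2.resize(read_camera(c)['frame'][y:y+140,x:x+130,::-1],None,fx=3,fy=3,interpolation=cv2.INTER_CUBIC))
cv2.imwrite('pics/near.png',np.hstack(F))
E
```

```text
(no output)
```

View pics/near.png

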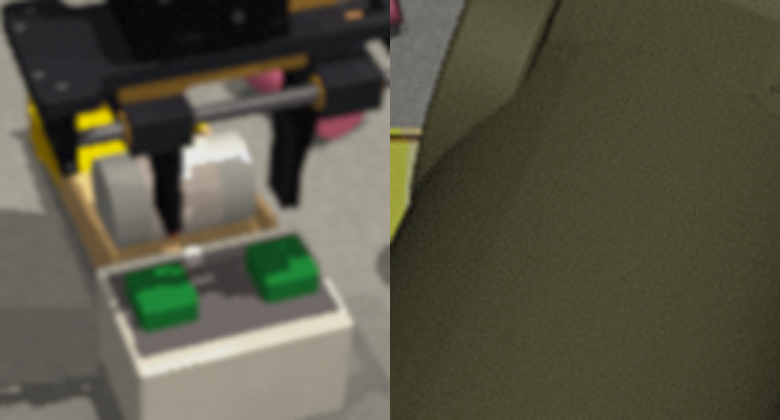

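```bash
python3 - <<'E'
from h import *;from cell import *
d=read_camera('side')
q=[.56884,-.07083,1.53873]
print(proj(d,w(q,[[-.051,s*.032+0,z] for s in(1,-1) for z in(.1004,.082)])).round(1))
# finger end rectangle centres/corners
print(proj(d,w(q,[[-.051+a*.0095,s*.032+b*.0075,.1004] for s in(1,-1) for a in(-1,1) for b in (-1,1)])).round(1))
E
```

```text
[[303.4 225.3]
 [303.4 234.4]
 [344.8 216.4]
 [344.2 225.4]]
[[310.4 228.7]
 [300.4 230.8]
 [306.4 220. ]
 [296.6 222.1]
 [351.9 219.6]
 [342.3 221.7]
 [347.3 211.3]
 [337.8 213.3]]
```

```bash
python3 - <<'E'
from h import *;from cell import *
f=read_camera('side')['frame'][180:260,280:370,::-1]
a=cv2.resize(f,None,fx=6,fy=6,interpolation=cv2.INTER_CUBIC);a=np.clip(a*1.6,0,255).astype(np.uint8)
b=read_camera('wrist')['frame'][:,:,::-1]
b=cv2.resize(b[100:400,220:420],None,fx=1.25,fy=1.6)
cv2.imwrite('pics/near2.png',np.hstack([a,b])[:,:800]);
E
```

```text
(no output)
```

View pics/near2.png

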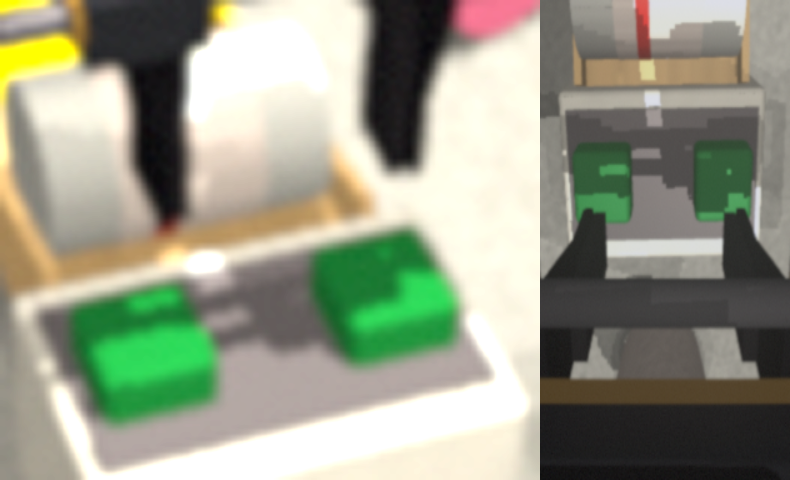

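```bash
python3 - <<'E'
from h import *;from cell import *
S=read_camera('side');W=read_camera('wrist')
q=[.56884,-.07083,1.53873]
print('wrist expected keys',proj(W,w(q,[[-.05,s*.032,.082] for s in(1,-1)])).round(1).tolist())
print('green wrist',[k.round(1).tolist() for s,k in green(W['frame'])])
V=np.array(W['view']);print('cam pos',-V[:3,:3].T@V[:3,3])
print('wrist expected tips',proj(W,w(q,[[-.051,s*.032,.1004] for s in(1,-1)])).round(1).tolist())
for sp,wp in(((307.5,217.5),(261.6,231)),((347,208),(378.4,231))):
    r=least_squares(lambda p:np.r_[proj(S,p[None])[0]-sp,proj(W,p[None])[0]-wp],[.56,-.12,.1]);print(r.x.round(4),r.fun.round(1))
E
```

```text
wrist expected keys [[270.5, 218.8], [369.3, 218.6]]
green wrist [[278.9, 206.3], [272.2, 228.1], [377.8, 226.4], [356.5, 234.5]]
cam pos [ 0.56894193 -0.04342414  0.28692129]
wrist expected tips [[266.3, 231.3], [373.7, 231.1]]
[ 0.5357 -0.116   0.112 ] [-4.8 -0.2  1.8  0.6]
[ 0.6005 -0.1182  0.1116] [-2.2  0.6  0.8  0.2]
```

The side and wrist views put both tips over their keys in x and y, within about 4 mm. They look somewhat higher than the nominal TCP, so I'll go down on force feedback.

Emit:
play_rows(steps=[[[0,0,0.005,0,0,0,0.049],[0,0,0.005,0,0,0,0.049],[0,0,0.005,0,0,0,0.049],[0,0,0.005,0,0,0,0.049],[0,0,0,0,0,0,0.049],[0,0,0,0,0,0,0.049]]])

```text
time_s: 5.35
tool_pos: [0.5672, -0.1215, 0.0798]
tool_rot: [-180.0, 0.0, 88.2]
force: [0.2, 0.3, -0.5]
grip_width: 0.0491
grasp_force: 0.0
```

Emit:
play_rows(steps=[[[0,0,0.003,0,0,0,0.049],[0,0,0.003,0,0,0,0.049],[0,0,0,0,0,0,0.049]]])

```text
time_s: 5.65
tool_pos: [0.567, -0.1214, 0.0736]
tool_rot: [-180.0, -0.0, 88.2]
force: [1.0, -0.3, -0.4]
grip_width: 0.0489
grasp_force: 0.0
```

```bash
python3 - <<'E'
from h import *;from cell import *
S=read_camera('side')
f=S['frame'][180:260,270:380,::-1]
a=cv2.resize(f,None,fx=5,fy=5,interpolation=cv2.INTER_CUBIC);a=np.clip(a*1.5,0,255).astype(np.uint8)
b=read_camera('wrist')['frame'][:,:,::-1]
b=cv2.resize(b[150:300,220:420],None,fx=1.25,fy=2.667)
cv2.imwrite('pics/n3.png',np.hstack([a,b])[:,:800]);
E
```

```text
(no output)
```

View pics/n3.png

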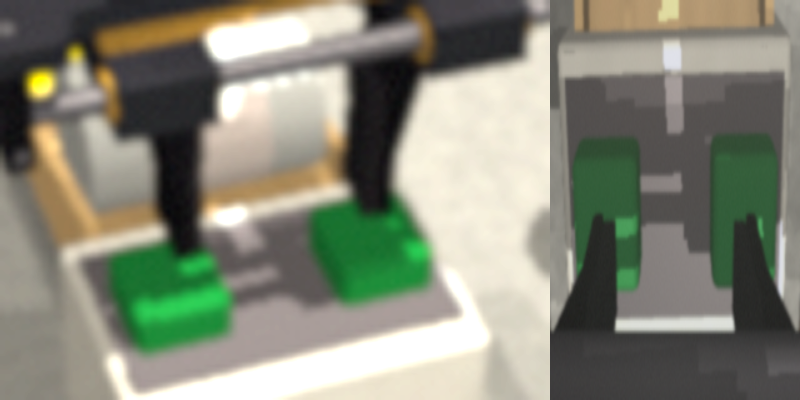

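Both tips hang just above their caps, a at side pixel (307,230) and b at (344,222), and both are inside the cap outlines. I'll keep going down.

Emit:
play_rows(steps=[[[0,0,0.003,0,0,0,0.049],[0,0,0,0,0,0,0.049],[0,0,0,0,0,0,0.049]]])

```text
time_s: 6.05
tool_pos: [0.5673, -0.1214, 0.071]
tool_rot: [-180.0, -0.0, 88.2]
force: [-0.4, -0.5, 0.8]
grip_width: 0.0491
grasp_force: 0.0
```

Emit:
play_rows(steps=[[[0,0,0.003,0,0,0,0.049],[0,0,0,0,0,0,0.049],[0,0,0,0,0,0,0.049]]])

```text
time_s: 6.35
tool_pos: [0.5672, -0.1215, 0.0679]
tool_rot: [-180.0, -0.0, 88.2]
force: [-0.6, -0.3, 0.2]
grip_width: 0.049
grasp_force: 0.0
```

Emit:
play_rows(steps=[[[0,0,0.003,0,0,0,0.049],[0,0,0,0,0,0,0.049],[0,0,0,0,0,0,0.049]]])

```text
time_s: 6.65
tool_pos: [0.5672, -0.1214, 0.0649]
tool_rot: [-180.0, -0.0, 88.2]
force: [-0.7, -0.5, 0.7]
grip_width: 0.0488
grasp_force: 0.0
```

Emit:
play_rows(steps=[[[0,0,0.002,0,0,0,0.049],[0,0,0,0,0,0,0.049],[0,0,0,0,0,0,0.049]]])

```text
time_s: 6.95
tool_pos: [0.5673, -0.1214, 0.063]
tool_rot: [-180.0, -0.0, 88.2]
force: [0.5, 0.3, 0.0]
grip_width: 0.0489
grasp_force: 0.0
```

Emit:
play_rows(steps=[[[0,0,0.002,0,0,0,0.049],[0,0,0,0,0,0,0.049],[0,0,0,0,0,0,0.049]]])

```text
time_s: 7.25
tool_pos: [0.5673, -0.1214, 0.061]
tool_rot: [-180.0, -0.0, 88.2]
force: [-0.1, -0.5, -0.4]
grip_width: 0.0492
grasp_force: 0.0
```

```bash
python3 - <<'E'
from h import *;from cell import *
S=read_camera('side')
f=S['frame'][180:260,270:380,::-1]
a=cv2.resize(f,None,fx=5,fy=5,interpolation=cv2.INTER_CUBIC);a=np.clip(a*1.5,0,255).astype(np.uint8)
b=read_camera('wrist')['frame'][:,:,::-1]
b=cv2.resize(b[150:300,220:420],None,fx=1.25,fy=2.667)
cv2.imwrite('pics/n4.png',np.hstack([a,b])[:,:800]);
o=get_obs();print(o['force'],o['wrist_torque'])
E
```

```text
[0.33708091 1.20758849 0.86137559] [-0.09287858  0.00881107  0.0501448 ]
```

View pics/n4.png

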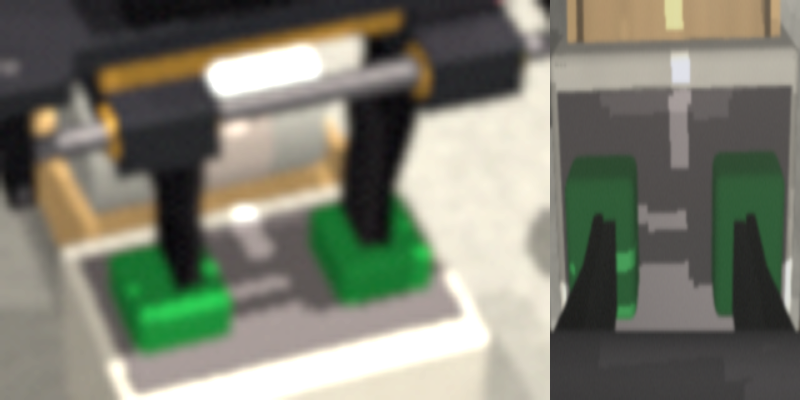

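The side view fits tips about 24 mm above the stated TCP: a at (307,237) and b at (345,228) are still just over the caps, and no force shows. So contact should come at a TCP height near 0.058, with the body still clear of the tin.

Emit:
play_rows(steps=[[[0,0,0.003,0,0,0,0.049],[0,0,0,0,0,0,0.049],[0,0,0,0,0,0,0.049]]])

```text
time_s: 7.65
tool_pos: [0.5673, -0.1214, 0.058]
tool_rot: [180.0, -0.0, 88.2]
force: [-0.3, -0.2, 1.4]
grip_width: 0.0489
grasp_force: 0.0
```

Emit:
play_rows(steps=[[[0,0,0.003,0,0,0,0.049],[0,0,0,0,0,0,0.049],[0,0,0,0,0,0,0.049]]])

```text
time_s: 7.95
tool_pos: [0.5674, -0.1215, 0.0552]
tool_rot: [180.0, -0.0, 88.2]
force: [-0.7, 0.4, 2.0]
grip_width: 0.0488
grasp_force: 1.2
```

Emit:
play_rows(steps=[[[0,0,0.003,0,0,0,0.049],[0,0,0,0,0,0,0.049],[0,0,0,0,0,0,0.049]]])

```text
time_s: 8.25
tool_pos: [0.5675, -0.1215, 0.0522]
tool_rot: [180.0, -0.0, 88.2]
force: [-0.7, 0.1, 4.2]
grip_width: 0.0491
grasp_force: 2.1
```

Both keys are carrying load (4.2 N is about 2 x 2.1 N). I'll press to the bottom and hold.

Emit:
play_rows(steps=[[[0,0,0.003,0,0,0,0.049],[0,0,0.003,0,0,0,0.049],[0,0,0.001,0,0,0,0.049],[0,0,0,0,0,0,0.049],[0,0,0,0,0,0,0.049]]])

```text
time_s: 8.75
tool_pos: [0.5676, -0.1215, 0.046]
tool_rot: [180.0, -0.0, 88.2]
force: [-2.2, 0.1, 8.9]
grip_width: 0.049
grasp_force: 4.4
```

Emit:
play_rows(steps=[[[0,0,0.001,0,0,0,0.049],[0,0,0,0,0,0,0.049],[0,0,0,0,0,0,0.049],[0,0,0,0,0,0,0.049],[0,0,0,0,0,0,0.049],[0,0,0,0,0,0,0.049],[0,0,0,0,0,0,0.049],[0,0,0,0,0,0,0.049],[0,0,0,0,0,0,0.049],[0,0,0,0,0,0,0.049],[0,0,0,0,0,0,0.049],[0,0,0,0,0,0,0.049]]])

```text
time_s: 9.95
tool_pos: [0.5676, -0.1215, 0.0459]
tool_rot: [180.0, -0.1, 88.2]
force: [-4.1, 1.2, 14.4]
grip_width: 0.049
grasp_force: 7.5
```

```bash
python3 - <<'E'
from h import *;from cell import *
a=cv2.resize(read_camera('side')['frame'][140:260,240:380,::-1],None,fx=4,fy=4,interpolation=cv2.INTER_CUBIC)
b=cv2.resize(read_camera('top')['frame'][140:260,200:260,::-1],None,fx=4,fy=4)
cv2.imwrite('pics/n5.png',np.hstack([a,b]))
E
```

```text
(no output)
```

View pics/n5.png

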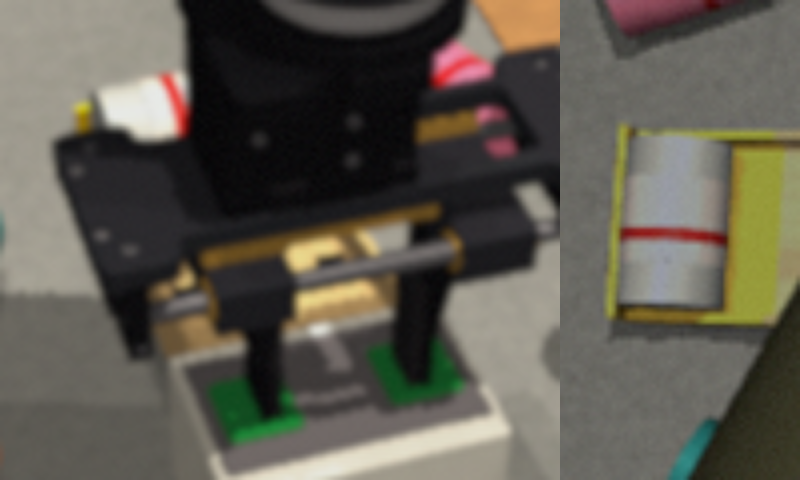

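Both keys are bottomed out. The tin lies in the yellow tray against the end wall, with its red band at about (229,199) in the top view. I'll hold 0.6 s more, then lift straight up.

Emit:
play_rows(steps=[[[0,0,0,0,0,0,0.049],[0,0,0,0,0,0,0.049],[0,0,0,0,0,0,0.049],[0,0,0,0,0,0,0.049],[0,0,0,0,0,0,0.049],[0,0,0,0,0,0,0.049]]])

```text
time_s: 10.65
tool_pos: [0.5676, -0.1215, 0.0459]
tool_rot: [180.0, -0.1, 88.2]
force: [-4.7, 0.9, 14.8]
grip_width: 0.0491
grasp_force: 7.5
```

Emit:
play_rows(steps=[[[0,0,-0.004,0,0,0,0.049],[0,0,-0.005,0,0,0,0.049],[0,0,-0.01,0,0,0,0.049],[0,0,-0.025,0,0,0,0.049],[0,0,-0.03,0,0,0,0.049],[0,0,-0.03,0,0,0,0.049],[0,0,-0.03,0,0,0,0.049],[0,0,0,0,0,0,0.049],[0,0,0,0,0,0,0.049],[0,0,0,0,0,0,0.049]]])

```text
time_s: 11.65
tool_pos: [0.5663, -0.1211, 0.1767]
tool_rot: [-179.9, -0.0, 88.2]
force: [0.4, 0.4, 0.8]
grip_width: 0.0493
grasp_force: 0.0
```

```bash
python3 - <<'E'
from h import *;from cell import *
S=read_camera('side');T=read_camera('top')
print('green side',[(s[4],k.round(1).tolist()) for s,k in green(S['frame'])])
print([(round(s['p'],2),s['extent']) for s in silhouettes('top','tin')])
a=cv2.resize(S['frame'][140:260,240:380,::-1],None,fx=4,fy=4,interpolation=cv2.INTER_CUBIC)
b=cv2.resize(T['frame'][140:260,200:260,::-1],None,fx=4,fy=4)
cv2.imwrite('pics/n6.png',np.hstack([a,b]));print(get_obs()['force'])
E
```

```text
green side [(np.int32(366), [343.2, 229.1]), (np.int32(400), [303.6, 238.3])]
[(0.86, [212.7, 174.7, 231.4, 218.9]), (0.69, [204.5, 115.8, 245.6, 148.6])]
[-0.51802811 -0.14456971 -0.20440516]
```

The key centroids are back where they started (343,229) and (304,238), the tin is in the tray, and the arm is clear. I'll hand it in.

```bash
python3 -c "
from cell import *
print(sign_off())"
```

```text
the job is handed in; nothing more can be done
None
```

I pressed both green keys down together, the tin rolled into the yellow tray and settled there, and both keys came back up; the job is handed in, but sign-off returned no verdict.

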